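Bolt the parts chest shut

ROBOT

A 6-joint arm with a two-finger parallel gripper is mounted at the origin on the work surface. World frame = base frame: x ahead of the robot, y to its left, z up, the work surface at z = 0. Lengths are in m, angles in rad, forces in N, time in s.
With the tool pointing down it reaches from about 0.35 to 0.85 m from the base axis. Payload 8.1 kg.
Tool frame: the origin (TCP) lies midway between the tips of the shut fingers; the grasp point (between the pads) lies 19 mm behind it; z points along the fingers, y is the direction in which the jaws open and shut (so a half turn about z gives the same grasp; the last joint's range is limited). The gripper opens to 85 mm and grips with 20 to 120 N. Pads are 22 mm wide; open, the fingers measure 114 mm over their backs; the gripper's body (76 mm by 85 mm) begins 54 mm behind the grasp point. The pads swing forward as they close: fully open they stand 13 mm farther back than shut.
Start: joints at [1.245, 0.13, 1.488, -0, 1.523, -0.085], TCP at [0.143, 0.583, 0.231] pointing down, gripper open.
Joint ranges: [-2.96, 2.96], [-0.89, 2.26], [0.02, 2.5], [-1.34, 4.48], [0, 2.73], [-2.66, 2.66]. Speed limits (rad/s): [2.39, 2.39, 2.79, 3.14, 3.14, 3.14].

INTERFACE

Orientations are given as a unit quaternion [w, x, y, z].
In Python, from cell import arm, vision gives the robot as it stands. The module is installed in compiled form; this text tells all that it offers.
- The arm moves only by the tool jog_arm, never from a script. Its argument "increments" is a list of rows, each an object with "translation": the shift along the tool's x, y, z each as a share of 800 mm, from -1 to 1, a list of three; "roll": the turn about the tool's z as a share of 2 pi rad, from -1 to 1. A call has 1 to 8 rows; each row is the pose to reach, as a shift and turn from the pose commanded when the call began, along the tool's axes at that moment, turning the shorter way round; what a row does not reach only later rows make up. A row lasts 1/12 s, in which the tool goes at most 41.7 mm and 7.16 degrees, less where a joint would pass 70% of its speed; a pose out of reach is approached as far as the arm can. A call with a number of a shift or a turn outside -1 to 1 is refused whole. A call with a gripper value outside its range is refused whole. "claw" is the closure, from -1 (fully open) to 1 (shut), set as the call begins (left out, the last holds). The fingers move at their own pace and stop on an object; the grip force is fixed at half the most. Time passes only in rows, so rows that repeat a pose let the fingers close. It gives the time, the measured TCP pose, the force and the opening at its end, in the units of the state.
- arm.observe(): the state, without advancing time (a new reading comes with each control period).
- vision.camera(name): name is "scene" or "top" or "wrist"; returns a dict with "pixels" (384x512x3 uint8, blue, green, red), "mtx" (3x3 intrinsics, pixels), "dist" ([k1, k2, p1, p2, k3] as OpenCV has them; the pictures are not rectified), "R" (3x3) and "t" (3): a world point X has camera coordinates R X + t; the wrist camera has in their place "mount" (4x4, takes a point from camera to tool coordinates, whose origin is the TCP and whose axes are the flange's). Camera axes: x right, y down, z forward; pixel columns grow to the right and rows downward; lengths in m; the calibration is good to about 2 mm. A picture is of the moment at which its call begins: read the wrist's pose just before it. There is no depth.
- arm.close_job(): hands the job in, once; it reports no verdict.
The state is a dict: "clock": time; "joints": joint angles; "qvel": joint speeds; "tau": joint torques, N m; "tool_pos": TCP position; "tcp_rot": TCP orientation; "contact_force": force on the tool from outside, world axes, zero at the start; "torque": the same for the moment, N m; "opening": finger opening in m.
Only numpy, scipy, OpenCV 4.12 (cv2) and the standard library are available. Lean on these libraries where they do the work, as an engineer would, in place of code of your own. Each camera call takes 0.05 s, during which the arm holds its last target. There are 200 camera calls.

TASK

Lock the blue parts chest on the market stall: slide its barrel bolt across to the stop by the red knob, without forcing it, then turn the handle fully down into the brass keeper's notch and let go. Leave the other things on the lid where they are.

Things in the scene. Friction and masses are not known exactly. Their poses are not given: they have to be found in the camera images.
- chest: Fixed blue chest with two brown wooden lid leaves, 290 x 460 x 100 mm high. Origin: centre of its underside; z up, x away from the robot at yaw 0, +y is the way the bolt slides to lock. The bolt lies on the lid, a steel rod along y, its axis at x = -60 mm, 24 mm above the lid. Loose things on the lid stand beyond x = 35 mm, at most 52 mm tall.
- strips (a point): Point on the rod's axis where the handle stands when drawn back (chest frame -60, -115, 124 mm). Two upright steel strips run along the rod from here, 12 mm either side of its axis, 4 mm thick, tops 14 mm above the axis; the one on the chest's -x side keeps the handle from turning down while it slides.
- keeper_mid (a point): Point on the rod's axis at the middle of where the brass keeper may sit. On the -x side it has a plate up to 16 mm above the axis, a notch 13 mm wide, then the stop: a bridge over the rod up to 18 mm above the axis. It was set by hand, so the notch lies up to 20 mm either way along y from here: feel for it. With the 10 mm wide stalk against the stop it stands over the notch.
- bolt (a joint): How far the rod has slid, in m along chest +y: 0 drawn back; starts at 0 to 0.012; the stalk meets the stop somewhere between 0.061 and 0.102. Sliding takes 3 to 6 N. Do not force it: over 22 N between the stalk and the strips, keeper or stop bends the bolt. The stop is hard: approach slowly, halt when the push rises a few N.
- handle (a joint): Angle of the handle about the rod, rad: 0 straight up, positive leans to the chest's -x side and down, limit 1.22 (fully down in the notch; knob then 22 mm above the rod axis, 61 mm to its -x side). Starts at -0.15 to 0.2, stays where left; turning takes 2 to 3 N at the knob. Short of the notch it leans to 0.5 or 0.6 only; pressing there loads the strip with 3.5 times the force at the knob.
- knob: Red ball, 20 mm diameter, at the end of the handle's flat steel stalk (10 mm wide along the rod, 8 mm thick), good to pinch from above for sliding. Does not turn freely in a tight pinch: push it over from behind and press it down from above, following its arc. Origin: centre of the ball, 65 mm from the rod axis. Its z points along the stalk away from the rod, its y along the rod.
- lamp: Small brass cycle lamp, round, 54 mm wide, 52 mm tall, loose on the rear of the lid; leave alone. Origin: centre of its underside.
- bell: Domed steel bicycle bell, 52 mm wide, 30 mm tall, loose on the rear of the lid; leave alone. Origin: centre of its underside.
- hub: Aluminium wheel hub standing on end, 50 mm wide, 48 mm tall, loose on the rear of the lid; leave alone. Origin: centre of its underside.

How it is judged:
On the way, in this order (a step that is already met when the one before it is completed fails the run):
1. the bolt is slid across, more than 53 mm, with the handle still up (value of joint bolt above 0.053 m and value of joint handle below 0.8 rad), for 0.05 s.
2. the handle is turned down into the notch (beyond 1.1 rad) (value of joint bolt above 0.053 m and value of joint handle above 1.1 rad), for 0.2 s.
At the end, for the whole second after the job is handed in: The bolt is slid across (joint above 0.053 m), the handle lies down in the keeper's notch (beyond 1.1 rad of its 1.22) and is at rest, released (all of step 2 and linear speed of knob below 0.02 m/s); the robot touches nothing.
It fails at once if the bolt is forced: the stalk presses on the strips, keeper or stop with more than 22 N (contact force between knob and chest above 22 N).
It fails at once if the lamp is moved more than 30 mm (distance of lamp from where it was at the start of the episode above 0.03 m).
It fails at once if the bell is moved more than 30 mm (distance of bell from where it was at the start of the episode above 0.03 m).
It fails at once if the hub is moved more than 30 mm (distance of hub from where it was at the start of the episode above 0.03 m).
It also fails if it takes over 67 s, if anything falls off the work surface, if the arm or the gripper's body presses on something with over 40 N, if the wrist force passes 120 N, or if a joint passes its speed limit or range.

## Working session

There is one attempt and no reset: what is moved stays moved. The work goes in short steps, Python scripts to look and compute and a tool call to move; the robot and the scene stay as the last step left them, time stands still between calls to the robot, and variables do not carry over. Pictures are saved under pics/ and viewed, on a budget of 10 in all, crops included, one or two more only if the job needs it, and the job is handed in when it is done.

Besides the shell and the picture viewer there is one more tool, called after ">>>" in YAML: its name, and indented under it one key for each argument. jog_arm: Moves the arm, as the interface text tells. Its arguments: {"type":"object","properties":{"increments":{"type":"array"},"claw":{"type":"number"}},"required":["increments"]}

```bash
mkdir -p pics; cat > h.py <<'E'
import cv2,numpy as np
from cell import arm,vision
def ray(c,u,v):
    p=cv2.undistortPoints(np.array([[[u,v]]],float),np.array(c["mtx"]),np.array(c["dist"]))[0,0]
    R=np.array(c["R"]);t=np.array(c["t"]);d=R.T@np.array([p[0],p[1],1]);return -R.T@t,d/np.linalg.norm(d)
def onz(c,u,v,z):
    o,d=ray(c,u,v);return o+d*(z-o[2])/d[2]
def tri(rs):
    A=sum(np.eye(3)-np.outer(d,d) for o,d in rs);b=sum((np.eye(3)-np.outer(d,d))@o for o,d in rs);return np.linalg.solve(A,b)
def red(im):
    h=cv2.cvtColor(im,cv2.COLOR_BGR2HSV);m=(((h[...,0]<8)|(h[...,0]>172))&(h[...,1]>150)&(h[...,2]>60)).astype(np.uint8)
    n,l,s,c=cv2.connectedComponentsWithStats(m);return [(s[i].tolist(),c[i].round(1).tolist()) for i in range(1,n) if s[i,4]>15]
E
python3 - <<'E'
from h import *
s=arm.observe();print(s)
a=vision.camera("scene");b=vision.camera("top")
for n,c in(("scene",a),("top",b)):
    cv2.imwrite(f"pics/{n}0.png",c["pixels"]);print(n,red(c["pixels"]))
    print(-np.array(c["R"]).T@np.array(c["t"]))
E
```

```text
{'clock': 0.0, 'joints': array([ 1.24463840e+00,  1.31173896e-01,  1.48930697e+00,  1.18857733e-05,
        1.52295507e+00, -8.53948112e-02]), 'qvel': array([ 7.33883233e-04,  1.12388544e-03, -1.00315235e-03,  6.31872367e-05,
        1.00851035e-03,  1.35351729e-03]), 'tau': array([-2.47093965e-03, -5.69443882e+01, -5.00512934e+01, -7.07739036e-04,
        1.61900301e-02,  4.60986462e-05]), 'tool_pos': array([0.14286169, 0.58218159, 0.2302216 ]), 'tcp_rot': array([-1.94126427e-04,  1.20091249e-01,  9.92762430e-01, -9.00981562e-04]), 'contact_force': array([-0.55086133, -0.25602477,  0.31435425]), 'torque': array([-0.02826664, -0.01888927, -0.01548862]), 'opening': 0.08554277159899008}
scene [([40, 0, 21, 7, 65], [50.2, 3.8]), ([74, 0, 16, 5, 35], [80.9, 1.5]), ([124, 0, 11, 3, 22], [128.4, 1.0]), ([493, 0, 19, 7, 66], [502.7, 2.2]), ([458, 2, 12, 5, 23], [462.6, 3.9]), ([12, 4, 16, 6, 46], [18.8, 6.2]), ([428, 5, 14, 6, 34], [434.2, 7.3]), ([138, 7, 8, 4, 18], [141.8, 8.5]), ([478, 7, 21, 8, 57], [488.9, 10.2]), ([83, 9, 10, 5, 26], [87.9, 11.3]), ([454, 11, 7, 6, 20], [457.4, 13.0])
[... 258 characters left out ...]
 23.7]), ([28, 24, 9, 4, 22], [31.8, 25.3]), ([0, 26, 9, 5, 22], [3.5, 27.5]), ([474, 27, 10, 7, 30], [479.3, 29.4]), ([446, 29, 8, 4, 17], [449.4, 30.9]), ([1, 35, 13, 3, 28], [6.5, 36.1]), ([430, 34, 13, 7, 35], [435.3, 36.4]), ([460, 34, 12, 4, 19], [465.0, 35.2]), ([502, 36, 10, 4, 20], [506.4, 37.6]), ([448, 39, 9, 6, 24], [452.0, 41.8]), ([467, 46, 10, 5, 22], [471.2, 48.5]), ([458, 53, 11, 7, 26], [463.2, 56.1]), ([418, 56, 10, 7, 25], [422.7, 59.0]), ([450, 60, 8, 5, 16], [454.1, 61.9]), ([436, 64, 10, 6, 27], [440.8, 66.7]), ([190, 158, 9, 10, 68], [193.7, 161.9])]
[ 1.18304013 -0.18249153  0.5650584 ]
top [([336, 235, 11, 11, 94], [341.3, 239.7])]
[0.52891725 0.04443787 0.76526562]
```

```bash
python3 - <<'E'
import cv2,numpy as np
a=cv2.imread("pics/scene0.png");b=cv2.imread("pics/top0.png")
cv2.imwrite("pics/t1.png",cv2.resize(b,(800,600),interpolation=cv2.INTER_CUBIC))
cv2.imwrite("pics/s1.png",cv2.resize(a,(800,600),interpolation=cv2.INTER_CUBIC))
E
```

```text
(no output)
```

View pics/t1.png

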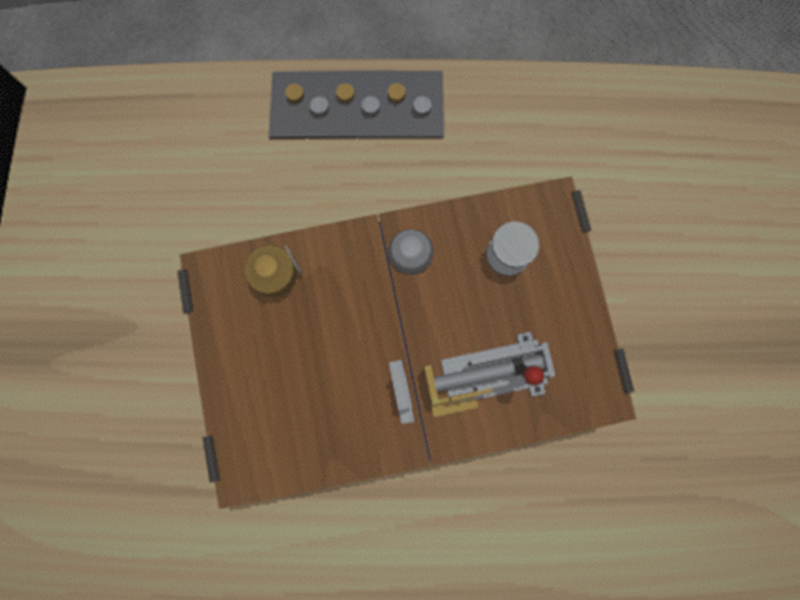

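View pics/s1.png

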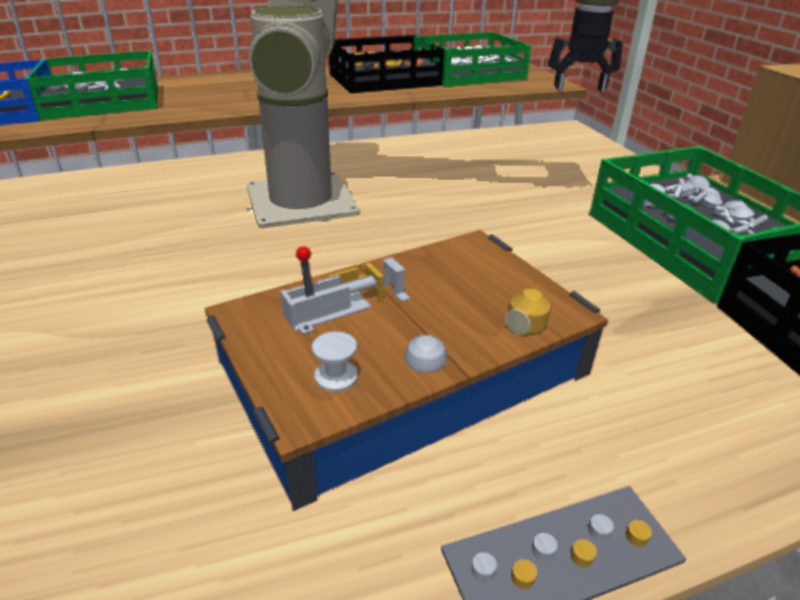

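The top view shows the chest with its bolt at right, knob at (534,375) and brass keeper near (432–475, 370–412). The scene view shows the handle upright. The rear things are well clear of the bolt.

```bash
python3 - <<'E'
from h import *
a=vision.camera("scene");b=vision.camera("top")
k=.64
P=np.array([onz(b,u*k,v*k,.1)[:2] for u,v in((180,255),(573,178),(635,418),(220,508))]);print(P)
x=(P[0]+P[1]-P[2]-P[3]);y=(P[0]+P[3]-P[1]-P[2]);print("yaw",np.arctan2(x[1],x[0]),np.arctan2(-y[0],y[1]),np.linalg.norm(x)/2,np.linalg.norm(y)/2)
yaw=(np.arctan2(x[1],x[0])*.3+np.arctan2(-y[0],y[1])*.7);c=P.mean(0)
kn=tri([ray(a,193.9,162.2),ray(b,341.3,239.7)]);print("knob",kn)
R=np.array([[np.cos(yaw),-np.sin(yaw)],[np.sin(yaw),np.cos(yaw)]])
print("c",c,"yaw",yaw,"knob chest",R.T@(kn[:2]-c))
for p in((-60,-115),(-60,-30)):print(c+R@(np.array(p)/1e3))
for u,v in((436,382),(430,366),(434,414),(476,407),(441,396)):print("px",u,v,(R.T@(onz(b,u*k,v*k,.14)[:2]-c)*1e3).round())
q=arm.observe()["tcp_rot"];from scipy.spatial.transform import Rotation as Ro
T=Ro.from_quat(np.r_[q[1:],q[0]]).as_matrix();print(T)
E
```

```text
[[ 0.69132669  0.29487372]
 [ 0.78506583 -0.16537738]
 [ 0.50472504 -0.22132846]
 [ 0.41000477  0.23590536]]
yaw 0.20182024664269635 0.20259081936106946 0.2866493809059876 0.46832027223761696
knob [ 0.55097764 -0.08722673  0.18918833]
c [0.59778058 0.03601831] yaw 0.20235964754555752 knob chest [-0.07061789 -0.11132371]
[ 0.56211774 -0.08869401]
[ 0.54503432 -0.00542843]
px 436 382 [-57. -21.]
px 430 366 [-40. -19.]
px 434 414 [-89. -12.]
px 476 407 [-91. -56.]
px 441 396 [-73. -23.]
[[-9.71152910e-01  2.38457307e-01 -3.70969814e-04]
 [ 2.38457576e-01  9.71152285e-01 -1.10646803e-03]
 [ 9.64227951e-05 -1.16301021e-03 -9.99999319e-01]]
```

>>> jog_arm:
  increments:
    - {"translation": [-0.29, -0.288, -0.0375], "roll": 0}
    - {"translation": [-0.29, -0.288, -0.0375], "roll": 0}
    - {"translation": [-0.29, -0.288, -0.0375], "roll": 0}
    - {"translation": [-0.29, -0.288, -0.0375], "roll": 0}
    - {"translation": [-0.29, -0.288, -0.0375], "roll": 0}
    - {"translation": [-0.29, -0.288, -0.0375], "roll": 0}
    - {"translation": [-0.29, -0.288, -0.0375], "roll": 0}
    - {"translation": [-0.29, -0.288, -0.0375], "roll": 0}
  claw: 0.1

```text
clock: 0.87
tool_pos: [0.3141, 0.3015, 0.2615]
tcp_rot: [0.0, 0.12, 0.993, 0.0]
contact_force: [1.1, 0.5, -0.2]
opening: 0.0388
```

>>> jog_arm:
  increments:
    - {"translation": [-0.29, -0.288, 0], "roll": 0}
    - {"translation": [-0.29, -0.288, 0], "roll": 0}
    - {"translation": [-0.29, -0.288, 0], "roll": 0}
    - {"translation": [-0.29, -0.288, 0], "roll": 0}
    - {"translation": [-0.29, -0.288, 0], "roll": 0}
    - {"translation": [-0.29, -0.288, 0], "roll": 0}
    - {"translation": [-0.29, -0.288, 0], "roll": 0}
    - {"translation": [-0.29, -0.288, 0], "roll": 0}

```text
clock: 1.53
tool_pos: [0.4846, 0.0218, 0.2613]
tcp_rot: [0.0, 0.121, 0.993, -0.0]
contact_force: [1.1, 1.0, 0.8]
opening: 0.0385
```

>>> jog_arm:
  increments:
    - {"translation": [-0.112, -0.112, 0], "roll": -0.0705}
    - {"translation": [-0.112, -0.112, 0], "roll": -0.0705}
    - {"translation": [-0.112, -0.112, 0], "roll": -0.0705}
    - {"translation": [-0.112, -0.112, 0], "roll": -0.0705}
    - {"translation": [-0.112, -0.112, 0], "roll": -0.0705}
    - {"translation": [-0.112, -0.112, 0], "roll": -0.0705}
  claw: 0.1

```text
clock: 2.03
tool_pos: [0.5491, -0.0839, 0.2607]
tcp_rot: [-0.001, -0.099, 0.995, 0.0]
contact_force: [-0.9, -1.0, 0.2]
opening: 0.0383
```

```bash
cat >> h.py <<'E'
from scipy.spatial.transform import Rotation as Ro
def tool():
    s=arm.observe();q=s["tcp_rot"];return np.array(s["tool_pos"]),Ro.from_quat(np.r_[q[1:],q[0]]).as_matrix(),s
def wrist():
    p,T,s=tool();c=vision.camera("wrist");M=np.array(c["mount"])
    Rw=T@M[:3,:3];o=T@M[:3,3]+p;c["R"]=Rw.T;c["t"]=-Rw.T@o;return c,p,T,s
E
python3 - <<'E'
from h import *
c,p,T,s=wrist();b=vision.camera("top");print(p,T.round(3),s["contact_force"],s["opening"])
cv2.imwrite("pics/w1.png",cv2.resize(c["pixels"],(800,600)))
r=[x for x in red(c["pixels"])];print(r,[x for x in red(b["pixels"])])
print("cam",-c["R"].T@c["t"])
for x in r:print(onz(c,*x[1],.189))
E
```

```text
[ 0.54910419 -0.08393907  0.26071811] [[-0.98  -0.197 -0.001]
 [-0.197  0.98   0.001]
 [ 0.001  0.001 -1.   ]] [-0.94171962 -0.95047922  0.16755541] 0.03830317341711366
[([241, 198, 26, 26, 513], [253.4, 210.6])] []
cam [ 0.4700214  -0.10045344  0.4043594 ]
[ 0.55075639 -0.08836815  0.189     ]
```

View pics/w1.png

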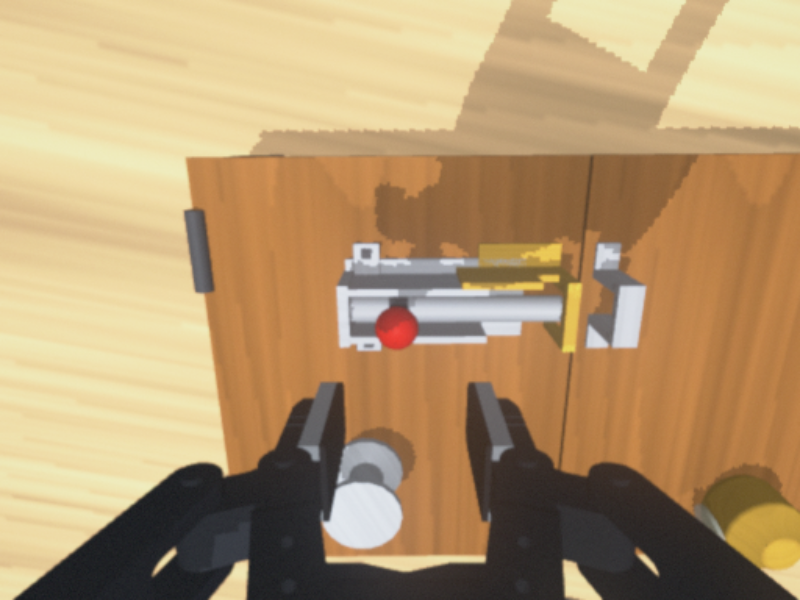

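The wrist view shows the knob at (397,328), with the bridge's near edge at about (566,315) and the plate at (460–560,275).

>>> jog_arm:
  increments:
    - {"translation": [-0.001, -0.006, 0], "roll": 0}
    - {"translation": [-0.001, -0.006, 0.03], "roll": 0}
    - {"translation": [-0.001, -0.006, 0.06], "roll": 0}
    - {"translation": [-0.001, -0.006, 0.09], "roll": 0}
    - {"translation": [-0.001, -0.006, 0.111], "roll": 0}
    - {"translation": [-0.001, -0.006, 0.111], "roll": 0}

```text
clock: 2.63
tool_pos: [0.5485, -0.0869, 0.1683]
tcp_rot: [-0.003, -0.101, 0.995, 0.001]
contact_force: [-1.4, 0.3, -0.4]
opening: 0.0384
```

>>> jog_arm:
  increments:
    - {"translation": [0, 0, 0], "roll": 0}
    - {"translation": [0, 0, 0], "roll": 0}
    - {"translation": [0, 0, 0], "roll": 0}
    - {"translation": [0, 0, 0], "roll": 0}
  claw: 0.45

```text
clock: 2.97
tool_pos: [0.5523, -0.0885, 0.1745]
tcp_rot: [0.001, -0.101, 0.995, -0.001]
contact_force: [0.3, -0.6, -0.2]
opening: 0.0238
```

```bash
python3 - <<'E'
from h import *
c,p,T,s=wrist();print(p,s["contact_force"],s["opening"])
cv2.imwrite("pics/w2.png",cv2.resize(c["pixels"],(800,600)))
for x in red(c["pixels"]):print(x,onz(c,*x[1],.189))
E
```

```text
[ 0.55226036 -0.08850928  0.17448697] [ 0.29619844 -0.57294459 -0.24538859] 0.02379041134874441
([241, 254, 43, 40, 1326], [261.7, 273.6]) [ 0.55101698 -0.08814522  0.189     ]
```

View pics/w2.png

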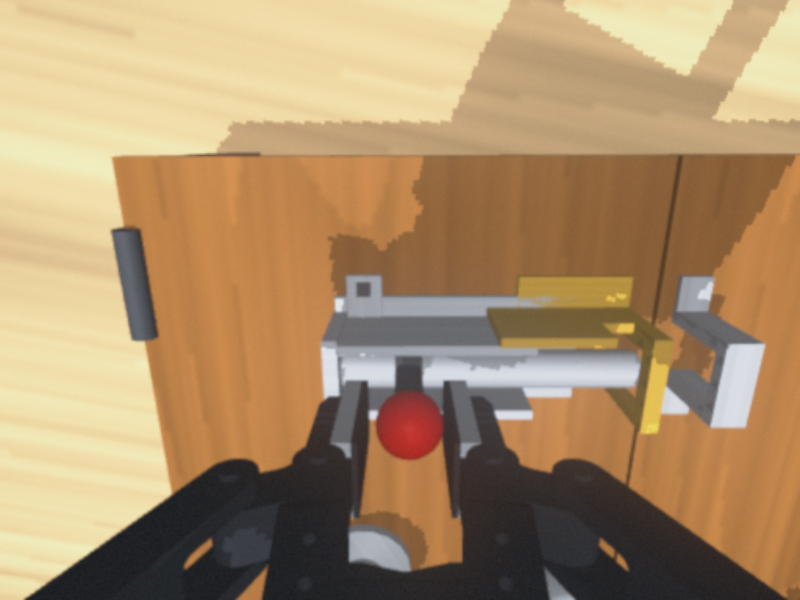

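The knob is caged between the pads at (410,425), with the bridge's near face at about (640,430).

```bash
python3 - <<'E'
from h import *
c,p,T,s=wrist()
k=.64
for u,v,z in((640,431,.142),(643,345,.142),(632,385,.124),(395,372,.135),(421,372,.135),(487,312,.140),(410,425,.189)):print(u,v,((T.T@(onz(c,u*k,v*k,z)-p))*1e3).round(1))
print(T[:,1])
E
```

```text
640 431 [-29.3  93.3  32.1]
643 345 [ 7.8 89.  32. ]
632 385 [-18.1  96.2  50.1]
395 372 [-6.8 -4.6 39.2]
421 372 [-6.8  5.8 39.1]
487 312 [20.3 30.  34.1]
410 425 [  2.2   0.9 -14.9]
[-0.20081969  0.97962756 -0.00114204]
```

>>> jog_arm:
  increments:
    - {"translation": [0, 0.008, 0], "roll": 0}
    - {"translation": [0, 0.016, 0], "roll": 0}
    - {"translation": [0, 0.026, 0], "roll": 0}
    - {"translation": [0, 0.036, 0], "roll": 0}
    - {"translation": [0, 0.046, 0], "roll": 0}
    - {"translation": [0, 0.056, 0], "roll": 0}
    - {"translation": [0, 0.066, 0], "roll": 0}
    - {"translation": [0, 0.072, 0], "roll": 0}

```text
clock: 3.73
tool_pos: [0.5394, -0.0307, 0.1725]
tcp_rot: [-0.0, -0.101, 0.995, 0.0]
contact_force: [1.1, -3.4, 2.3]
opening: 0.0234
```

>>> jog_arm:
  increments:
    - {"translation": [0, 0.002, 0], "roll": 0}
    - {"translation": [0, 0.004, 0], "roll": 0}
    - {"translation": [0, 0.006, 0], "roll": 0}
    - {"translation": [0, 0.008, 0], "roll": 0}

```text
clock: 4.07
tool_pos: [0.5383, -0.0258, 0.1724]
tcp_rot: [-0.0, -0.101, 0.995, -0.0]
contact_force: [1.4, -2.5, 1.3]
opening: 0.0237
```

```bash
python3 - <<'E'
from h import *
c,p,T,s=wrist();print(p,s["contact_force"],s["opening"])
cv2.imwrite("pics/w3.png",cv2.resize(c["pixels"],(800,600)))
for x in red(c["pixels"]):print(x,onz(c,*x[1],.189))
E
```

```text
[ 0.53832266 -0.02575656  0.1724267 ] [ 1.42389639 -2.50718222  1.34307189] 0.023707618499952125
([233, 256, 43, 43, 1450], [254.2, 276.7]) [ 0.53812645 -0.02867117  0.189     ]
```

View pics/w3.png

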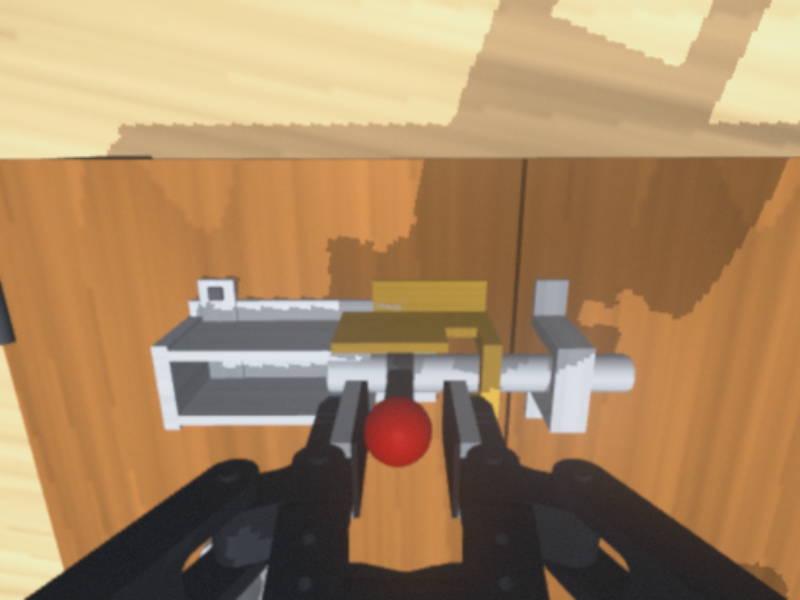

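The notch shows at (447–478,332) and the stalk at (387–413,375), so there are about 26 mm left to the stop. I'll go on gently.

>>> jog_arm:
  increments:
    - {"translation": [0, 0.003, 0], "roll": 0}
    - {"translation": [0, 0.006, 0], "roll": 0}
    - {"translation": [0, 0.009, 0], "roll": 0}
    - {"translation": [0, 0.012, 0], "roll": 0}
    - {"translation": [0, 0.015, 0], "roll": 0}
    - {"translation": [0, 0.018, 0], "roll": 0}
    - {"translation": [0, 0.02, 0], "roll": 0}
    - {"translation": [0, 0.02, 0], "roll": 0}

```text
clock: 4.78
tool_pos: [0.5349, -0.0095, 0.1724]
tcp_rot: [-0.0, -0.101, 0.995, 0.0]
contact_force: [1.3, -1.8, 0.9]
opening: 0.0237
```

>>> jog_arm:
  increments:
    - {"translation": [0, 0.001, 0], "roll": 0}
    - {"translation": [0, 0.002, 0], "roll": 0}
    - {"translation": [0, 0.003, 0], "roll": 0}
    - {"translation": [0, 0.004, 0], "roll": 0}
    - {"translation": [0, 0.004, 0], "roll": 0}

```text
clock: 5.2
tool_pos: [0.5344, -0.0068, 0.1724]
tcp_rot: [-0.0, -0.101, 0.995, 0.0]
contact_force: [0.7, -2.8, 0.9]
opening: 0.0234
```

>>> jog_arm:
  increments:
    - {"translation": [0, 0.001, 0], "roll": 0}
    - {"translation": [0, 0.002, 0], "roll": 0}
    - {"translation": [0, 0.0025, 0], "roll": 0}
    - {"translation": [0, 0.0025, 0], "roll": 0}

```text
clock: 5.53
tool_pos: [0.534, -0.0048, 0.1725]
tcp_rot: [-0.0, -0.101, 0.995, 0.0]
contact_force: [-0.5, -2.0, 1.9]
opening: 0.0232
```

>>> jog_arm:
  increments:
    - {"translation": [0, 0.0007, 0], "roll": 0}
    - {"translation": [0, 0.0015, 0], "roll": 0}
    - {"translation": [0, 0.0015, 0], "roll": 0}

```text
clock: 5.78
tool_pos: [0.5338, -0.0036, 0.1724]
tcp_rot: [-0.0, -0.101, 0.995, 0.0]
contact_force: [0.4, -2.7, 1.7]
opening: 0.0234
```

>>> jog_arm:
  increments:
    - {"translation": [0, 0.0007, 0], "roll": 0}
    - {"translation": [0, 0.0014, 0], "roll": 0}
    - {"translation": [0, 0.0014, 0], "roll": 0}

```text
clock: 6.03
tool_pos: [0.5335, -0.0025, 0.1725]
tcp_rot: [-0.0, -0.101, 0.995, 0.0]
contact_force: [0.6, -3.4, 1.1]
opening: 0.0235
```

>>> jog_arm:
  increments:
    - {"translation": [0, 0.0007, 0], "roll": 0}
    - {"translation": [0, 0.0012, 0], "roll": 0}
    - {"translation": [0, 0.0012, 0], "roll": 0}

```text
clock: 6.28
tool_pos: [0.5334, -0.0016, 0.1725]
tcp_rot: [-0.0, -0.101, 0.995, 0.0]
contact_force: [-0.0, -2.6, 0.6]
opening: 0.0238
```

>>> jog_arm:
  increments:
    - {"translation": [0, 0.0006, 0], "roll": 0}
    - {"translation": [0, 0.0012, 0], "roll": 0}
    - {"translation": [0, 0.0012, 0], "roll": 0}

```text
clock: 6.53
tool_pos: [0.5332, -0.0007, 0.1724]
tcp_rot: [-0.0, -0.101, 0.995, 0.0]
contact_force: [0.1, -3.1, 1.1]
opening: 0.0238
```

```bash
python3 - <<'E'
from h import *
c,p,T,s=wrist();print(p,s["contact_force"],s["opening"])
cv2.imwrite("pics/w4.png",cv2.resize(c["pixels"][150:330,150:390],(800,600),interpolation=cv2.INTER_CUBIC))
for x in red(c["pixels"]):print(x,onz(c,*x[1],.189))
E
```

```text
[ 0.53316046 -0.00067795  0.17244454] [ 0.14616018 -3.10521025  1.07199031] 0.023820073762222504
([233, 255, 44, 44, 1467], [254.2, 276.3]) [ 0.53277388 -0.00363282  0.189     ]
```

View pics/w4.png

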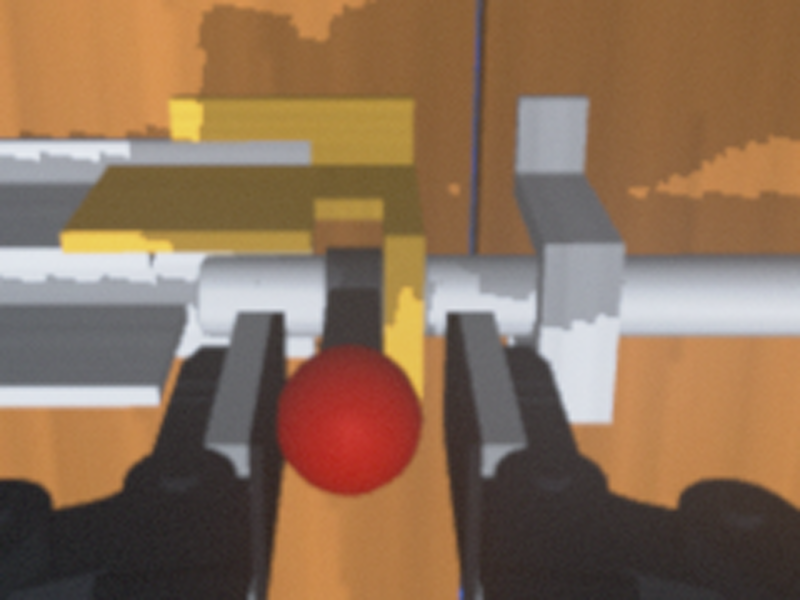

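The stalk (325–382) stands over the notch (313–384), with the bridge about 1 mm away. I'll feel for it in finer steps.

>>> jog_arm:
  increments:
    - {"translation": [0, 0.0005, 0], "roll": 0}
    - {"translation": [0, 0.0008, 0], "roll": 0}
    - {"translation": [0, 0.0008, 0], "roll": 0}

```text
clock: 6.83
tool_pos: [0.5331, -0.0001, 0.1725]
tcp_rot: [-0.0, -0.101, 0.995, -0.0]
contact_force: [0.3, -3.9, 1.3]
opening: 0.0235
```

>>> jog_arm:
  increments:
    - {"translation": [0, 0.0005, 0], "roll": 0}
    - {"translation": [0, 0.0008, 0], "roll": 0}
    - {"translation": [0, 0.0008, 0], "roll": 0}

```text
clock: 7.08
tool_pos: [0.533, 0.0001, 0.1725]
tcp_rot: [0.0, -0.101, 0.995, -0.0]
contact_force: [0.2, -5.7, 0.5]
opening: 0.0237
```

The force rose to 5.7 N while the motion stalled, so this is the stop. I'll release, rise and go behind the knob.

>>> jog_arm:
  increments:
    - {"translation": [0, -0.002, 0], "roll": 0}
    - {"translation": [0, -0.0035, 0], "roll": 0}
    - {"translation": [0, -0.0035, -0.02], "roll": 0}
    - {"translation": [0, -0.0035, -0.06], "roll": 0}
    - {"translation": [0, -0.0035, -0.06], "roll": 0}
    - {"translation": [-0.03, -0.0035, -0.06], "roll": 0}
    - {"translation": [-0.05, -0.0035, -0.06], "roll": 0}
    - {"translation": [-0.05, -0.0035, -0.06], "roll": 0}
  claw: 0.35

```text
clock: 7.75
tool_pos: [0.5746, 0.0066, 0.2205]
tcp_rot: [0.001, -0.101, 0.995, 0.0]
contact_force: [0.9, 0.2, -0.0]
opening: 0.0279
```

>>> jog_arm:
  increments:
    - {"translation": [0, 0, 0], "roll": 0}
    - {"translation": [0, 0, 0], "roll": 0}
    - {"translation": [0, 0, 0], "roll": 0}
    - {"translation": [0, 0, 0], "roll": 0}
  claw: 1

```text
clock: 8.08
tool_pos: [0.5722, 0.0058, 0.2205]
tcp_rot: [-0.0, -0.101, 0.995, 0.0]
contact_force: [0.8, 0.1, 0.0]
opening: 0.0
```

```bash
python3 - <<'E'
from h import *
c,p,T,s=wrist();print(p,s["contact_force"],s["opening"])
for x in red(c["pixels"]):
    k=onz(c,*x[1],.188);print(x,k,T.T@(k-p))
b=vision.camera("top")
print(red(b["pixels"]))
E
```

```text
[0.57223095 0.00575083 0.2204802 ] [0.76651576 0.14117598 0.00564924] 2.0305222604753213e-05
([243, 149, 33, 35, 921], [259.1, 165.9]) [ 0.53244359 -0.00302643  0.188     ] [ 0.04073392 -0.00061888  0.03248697]
[]
```

>>> jog_arm:
  increments:
    - {"translation": [0, 0, 0.02], "roll": 0}
    - {"translation": [0, 0, 0.04], "roll": 0}
    - {"translation": [0, 0, 0.0456], "roll": 0}
    - {"translation": [0.01, 0, 0.0456], "roll": 0}
    - {"translation": [0.018, 0, 0.0456], "roll": 0}
    - {"translation": [0.018, 0, 0.0456], "roll": 0}

```text
clock: 8.68
tool_pos: [0.5579, 0.0026, 0.185]
tcp_rot: [0.0, -0.101, 0.995, -0.0]
contact_force: [-0.0, 0.5, -0.1]
opening: 0.0
```

>>> jog_arm:
  increments:
    - {"translation": [0.004, 0, 0.0005], "roll": 0}
    - {"translation": [0.008, 0, 0.001], "roll": 0}
    - {"translation": [0.012, 0, 0.002], "roll": 0}
    - {"translation": [0.016, 0, 0.003], "roll": 0}
    - {"translation": [0.02, 0, 0.0037], "roll": 0}
    - {"translation": [0.02, 0, 0.0037], "roll": 0}

```text
clock: 9.18
tool_pos: [0.5426, -0.0004, 0.1812]
tcp_rot: [0.0, -0.101, 0.995, -0.0]
contact_force: [1.3, 0.4, 0.6]
opening: 0.0001
```

>>> jog_arm:
  increments:
    - {"translation": [0.003, 0, 0.001], "roll": 0}
    - {"translation": [0.006, 0, 0.0022], "roll": 0}
    - {"translation": [0.009, 0, 0.0035], "roll": 0}
    - {"translation": [0.012, 0, 0.005], "roll": 0}
    - {"translation": [0.012, 0, 0.005], "roll": 0}

```text
clock: 9.6
tool_pos: [0.5329, -0.0023, 0.1765]
tcp_rot: [-0.0, -0.101, 0.995, 0.0]
contact_force: [0.8, 0.5, 0.9]
opening: -0.0002
```

>>> jog_arm:
  increments:
    - {"translation": [0.002, 0, 0.001], "roll": 0}
    - {"translation": [0.004, 0, 0.0025], "roll": 0}
    - {"translation": [0.006, 0, 0.004], "roll": 0}
    - {"translation": [0.006, 0, 0.004], "roll": 0}

```text
clock: 9.93
tool_pos: [0.5284, -0.0033, 0.1735]
tcp_rot: [-0.0, -0.101, 0.995, 0.0]
contact_force: [0.8, 0.3, 1.0]
opening: 0.0004
```

```bash
python3 - <<'E'
from h import *
c,p,T,s=wrist();print(p,s["contact_force"])
cv2.imwrite("pics/w5.png",cv2.resize(c["pixels"][100:340,100:420],(800,600),interpolation=cv2.INTER_CUBIC))
o0=np.array([.53244,-.00303]);ux=T[:2,0];ux/=np.linalg.norm(ux)
from scipy.optimize import brentq
for x in red(c["pixels"]):
    f=lambda th:(onz(c,*x[1],.124+.065*np.cos(th))[:2]-o0)@ux+.0108-.065*np.sin(th)
    ths=np.linspace(0,1.3,27);print(x,[(round(t,2),round(1e3*f(t),1)) for t in ths[::3]])
E
```

```text
[ 0.52842155 -0.00325685  0.17350075] [0.81760087 0.32455506 0.97470868]
([238, 204, 43, 41, 1347], [259.0, 223.8]) [(np.float64(0.0), np.float64(41.0)), (np.float64(0.15), np.float64(31.0)), (np.float64(0.3), np.float64(20.5)), (np.float64(0.45), np.float64(10.0)), (np.float64(0.6), np.float64(-0.5)), (np.float64(0.75), np.float64(-10.8)), (np.float64(0.9), np.float64(-20.4)), (np.float64(1.05), np.float64(-29.3)), (np.float64(1.2), np.float64(-37.3))]
```

View pics/w5.png

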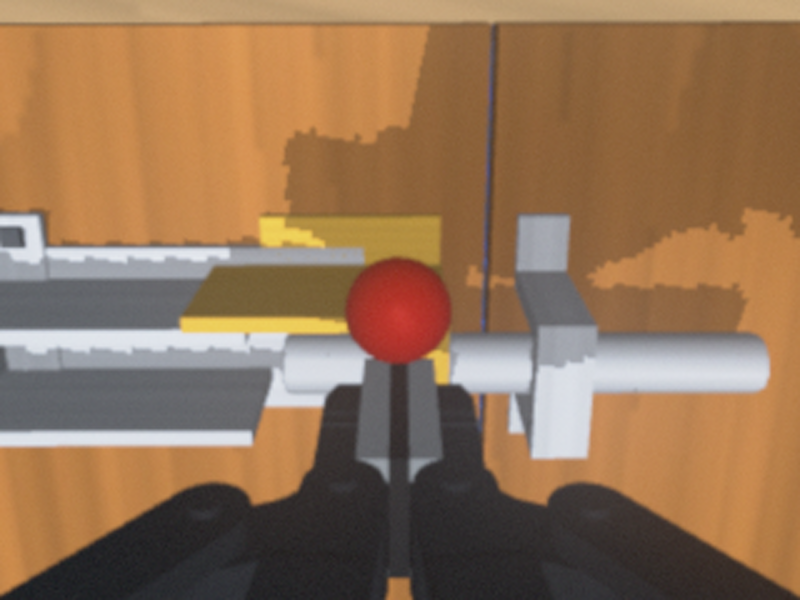

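The handle has reached about 0.59 rad: ball at (400,310), fingers right behind it, stalk still in line with the notch. I'll go on slowly past the plate height.

>>> jog_arm:
  increments:
    - {"translation": [0.001, 0, 0.0008], "roll": 0}
    - {"translation": [0.002, 0, 0.0016], "roll": 0}
    - {"translation": [0.003, 0, 0.0023], "roll": 0}
    - {"translation": [0.003, 0, 0.0023], "roll": 0}

```text
clock: 10.32
tool_pos: [0.5263, -0.0037, 0.1719]
tcp_rot: [-0.0, -0.101, 0.995, -0.0]
contact_force: [1.0, 0.5, 0.7]
opening: 0.0
```

>>> jog_arm:
  increments:
    - {"translation": [0.001, 0, 0.0008], "roll": 0}
    - {"translation": [0.002, 0, 0.0016], "roll": 0}
    - {"translation": [0.003, 0, 0.0024], "roll": 0}
    - {"translation": [0.003, 0, 0.0024], "roll": 0}

```text
clock: 10.65
tool_pos: [0.5239, -0.0042, 0.1699]
tcp_rot: [-0.0, -0.101, 0.995, 0.0]
contact_force: [2.0, -0.1, 2.2]
opening: -0.0002
```

>>> jog_arm:
  increments:
    - {"translation": [0.002, 0, 0.0017], "roll": 0}
    - {"translation": [0.004, 0, 0.0034], "roll": 0}
    - {"translation": [0.006, 0, 0.0055], "roll": 0}
    - {"translation": [0.006, 0, 0.0055], "roll": 0}

```text
clock: 10.98
tool_pos: [0.5189, -0.0052, 0.1652]
tcp_rot: [-0.0, -0.101, 0.995, 0.0]
contact_force: [1.8, -0.1, 0.6]
opening: 0.0001
```

Past 0.6 rad, about 0.79, so the stalk is in the notch. Now over the top to press down.

>>> jog_arm:
  increments:
    - {"translation": [-0.005, 0, 0], "roll": 0}
    - {"translation": [-0.005, 0, -0.02], "roll": 0}
    - {"translation": [-0.005, 0, -0.037], "roll": 0}
    - {"translation": [-0.005, 0, -0.037], "roll": 0}
    - {"translation": [0.01, 0, -0.037], "roll": 0}
    - {"translation": [0.027, 0, -0.037], "roll": 0}
    - {"translation": [0.027, 0, -0.037], "roll": 0}
    - {"translation": [0.027, 0, -0.037], "roll": 0}

```text
clock: 11.65
tool_pos: [0.4979, -0.0095, 0.1946]
tcp_rot: [-0.0, -0.101, 0.995, 0.0]
contact_force: [0.1, -0.6, -0.1]
opening: 0.0002
```

```bash
python3 - <<'E'
from h import *
c,p,T,s=wrist();print(p,s["contact_force"])
o0=np.array([.53244,-.00303]);ux=T[:2,0];ux/=np.linalg.norm(ux)
print("tcp u",(p[:2]-o0)@ux+.0108)
for x in red(c["pixels"]):
    f=lambda th:(onz(c,*x[1],.124+.065*np.cos(th))[:2]-o0)@ux+.0108-.065*np.sin(th)
    print(x,[(round(t,2),round(1e3*f(t),1)) for t in np.arange(.5,1.3,.1)])
E
```

```text
[ 0.49792927 -0.00948658  0.19458714] [ 0.09859029 -0.60795283 -0.12822849]
tcp u 0.045904550958896145
([242, 222, 34, 25, 595], [258.9, 233.8]) [(np.float64(0.5), np.float64(22.8)), (np.float64(0.6), np.float64(15.7)), (np.float64(0.7), np.float64(8.7)), (np.float64(0.8), np.float64(1.9)), (np.float64(0.9), np.float64(-4.7)), (np.float64(1.0), np.float64(-10.9)), (np.float64(1.1), np.float64(-16.8)), (np.float64(1.2), np.float64(-22.2))]
```

>>> jog_arm:
  increments:
    - {"translation": [0.001, 0, 0.009], "roll": 0}
    - {"translation": [0.002, 0, 0.016], "roll": 0}
    - {"translation": [0.004, 0, 0.02], "roll": 0}
    - {"translation": [0.006, 0, 0.024], "roll": 0}
    - {"translation": [0.009, 0, 0.028], "roll": 0}
    - {"translation": [0.011, 0, 0.032], "roll": 0}
    - {"translation": [0.011, 0, 0.032], "roll": 0}

```text
clock: 12.28
tool_pos: [0.4887, -0.0114, 0.1691]
tcp_rot: [-0.001, -0.101, 0.995, -0.0]
contact_force: [-1.9, -0.3, 3.6]
opening: 0.0001
```

>>> jog_arm:
  increments:
    - {"translation": [0.002, 0, 0.003], "roll": 0}
    - {"translation": [0.004, 0, 0.006], "roll": 0}
    - {"translation": [0.005, 0, 0.0085], "roll": 0}
    - {"translation": [0.005, 0, 0.0085], "roll": 0}

```text
clock: 12.62
tool_pos: [0.4853, -0.0121, 0.1624]
tcp_rot: [-0.0, -0.101, 0.995, -0.0]
contact_force: [-2.4, -1.0, 1.7]
opening: 0.0002
```

Now at about 1.12 rad. I'll press on in small steps towards the limit.

>>> jog_arm:
  increments:
    - {"translation": [0.001, 0, 0.002], "roll": 0}
    - {"translation": [0.002, 0, 0.004], "roll": 0}
    - {"translation": [0.002, 0, 0.005], "roll": 0}
    - {"translation": [0.002, 0, 0.005], "roll": 0}

```text
clock: 12.95
tool_pos: [0.484, -0.0124, 0.1586]
tcp_rot: [-0.0, -0.101, 0.995, 0.0]
contact_force: [-1.9, -0.6, 2.3]
opening: 0.0003
```

>>> jog_arm:
  increments:
    - {"translation": [0, 0, 0.001], "roll": 0}
    - {"translation": [0, 0, 0.002], "roll": 0}
    - {"translation": [0, 0, 0.002], "roll": 0}

```text
clock: 13.2
tool_pos: [0.4841, -0.0123, 0.1571]
tcp_rot: [-0.0, -0.101, 0.995, 0.0]
contact_force: [-2.5, -0.2, 2.2]
opening: -0.0002
```

>>> jog_arm:
  increments:
    - {"translation": [0, 0, 0.0007], "roll": 0}
    - {"translation": [0, 0, 0.0014], "roll": 0}
    - {"translation": [0, 0, 0.0014], "roll": 0}

```text
clock: 13.45
tool_pos: [0.4841, -0.0124, 0.1561]
tcp_rot: [-0.0, -0.101, 0.995, -0.0]
contact_force: [-1.2, -0.0, 3.0]
opening: -0.0002
```

>>> jog_arm:
  increments:
    - {"translation": [0, 0, -0.02], "roll": 0}
    - {"translation": [0, 0, -0.06], "roll": 0}
    - {"translation": [0, 0, -0.1], "roll": 0}
    - {"translation": [-0.04, 0, -0.13], "roll": 0}
    - {"translation": [-0.08, 0, -0.13], "roll": 0}
    - {"translation": [-0.08, 0, -0.13], "roll": 0}
    - {"translation": [-0.08, 0, -0.13], "roll": 0}
    - {"translation": [-0.08, 0, -0.13], "roll": 0}

```text
clock: 14.12
tool_pos: [0.5464, 0.0006, 0.2591]
tcp_rot: [-0.001, -0.101, 0.995, 0.0]
contact_force: [-0.1, 0.4, -0.2]
opening: -0.0
```

```bash
python3 - <<'E'
from h import *
c,p,T,s=wrist();a=vision.camera("scene");print(p,s["contact_force"],s["clock"])
w=c["pixels"][30:330,56:456]
cv2.imwrite("pics/w6.png",cv2.resize(w,(800,600),interpolation=cv2.INTER_CUBIC))
o0=np.array([.53244,-.00303]);ux=T[:2,0];ux/=np.linalg.norm(ux)
for x in red(c["pixels"]):
    f=lambda th:(onz(c,*x[1],.124+.065*np.cos(th))[:2]-o0)@ux+.0108-.065*np.sin(th)
    print(x,[(round(t,2),round(1e3*f(t),1)) for t in np.arange(.9,1.3,.05)])
    rs=[r for r in red(a["pixels"]) if r[1][1]>120];print(rs)
    for r in rs:
        print(tri([ray(c,*x[1]),ray(a,*r[1])]))
E
```

```text
[0.54640279 0.00059872 0.25911324] [-0.14124032  0.40585357 -0.22302001] 14.1167
([247, 102, 25, 25, 504], [258.7, 114.1]) [(np.float64(0.9), np.float64(10.2)), (np.float64(0.95), np.float64(8.0)), (np.float64(1.0), np.float64(6.0)), (np.float64(1.05), np.float64(4.2)), (np.float64(1.1), np.float64(2.4)), (np.float64(1.15), np.float64(0.8)), (np.float64(1.2), np.float64(-0.6)), (np.float64(1.25), np.float64(-1.9))]
[([219, 155, 8, 8, 49], [222.5, 158.1])]
[ 0.4842863  -0.0128446   0.14906545]
```

View pics/w6.png

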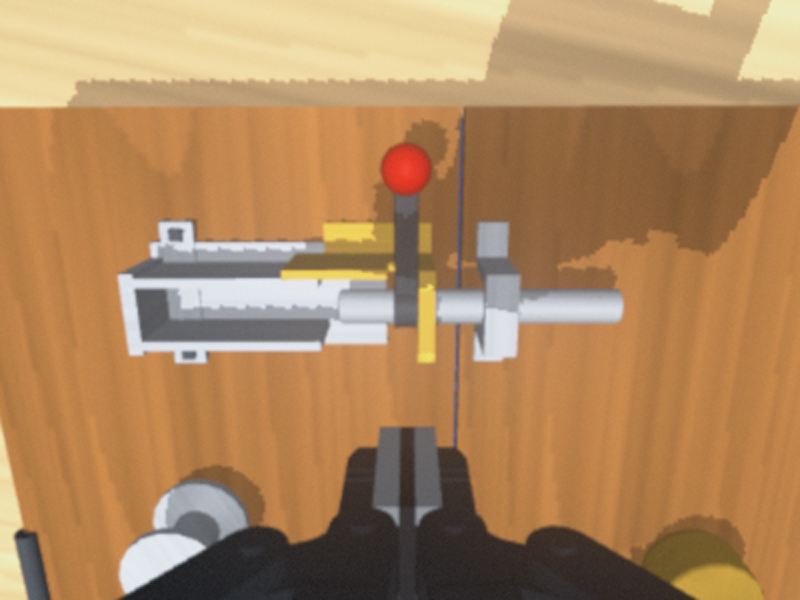

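The handle lies in the notch, with the ball at (406,169) and the stalk against the bridge. The gripper is clear.

```bash
python3 -c "
from cell import arm
print(arm.close_job())"
```

```text
the job is handed in; nothing more can be done
None
```

The chest is locked as far as my checks can tell, and I've handed the job in; it reports no verdict.

**Sliding:** I slid the bolt about 85 mm with the knob loosely caged between the pads. I halted when the push rose from about 3 N to 5.7 N and the motion stalled at the stop.

**Turning:** I pushed the knob over from behind with shut fingers to about 0.8 rad. Then I pressed it down from above along its arc, at no more than about 4 N, and lifted clear.

**Last checks:**
- The close-up shows the stalk down in the notch against the bridge, with the gripper well clear and about zero contact force.
- The handle angle came out at 1.18 rad from the wrist picture, 1.175 from two views and 1.22 from the fingertip height. They differ slightly, but all are above the 1.1 needed.
- While pressing down I never felt a clear end stop (3 N at the end), so "fully down" rests on those angles.
- The arm stayed clear of the lamp, bell and hub, but I did not measure their positions again at the end.
- Time used was about 14 s of 67 s.

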